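Turn a parcel against the stop and hold the scanner on its label

ROBOT

A 7-joint arm with a two-finger parallel gripper is mounted at the origin on the work surface. World frame = base frame: x ahead of the robot, y to its left, z up, the work surface at z = 0. Lengths are in m, angles in rad, forces in N, time in s.
With the tool pointing down it reaches from about 0.4 to 0.85 m from the base axis. Payload 10.4 kg.
Tool frame: the origin (TCP) lies at the very end of the fingers, on their centre line; the grasp point (between the pads) lies r.pinch_z behind it (r.pinch_z is the distance from the TCP to the grasp point, in m); z points along the fingers, x is the direction in which the jaws open and shut, and the axes are right-handed (so a half turn about z gives the same grasp; the last joint's range is limited). The gripper opens to 87 mm and grips with 3 to 60 N. Pads are 19 mm wide; open, the fingers measure 117 mm over their backs; the gripper's body (75 mm by 190 mm) begins 51 mm behind the grasp point.
Start: joints at [-1.224, 0.332, -0.065, 1.46, 0.022, 1.35, -0.088], TCP at [0.226, 0.583, 0.223] pointing down, gripper open.
Joint ranges: [-2.6, 2.6], [-0.5, 2.12], [-1.47, 1.34], [0.16, 2.42], [-1.27, 4.41], [0.06, 2.06], [-2.6, 2.6]. Speed limits (rad/s): [2.22, 2.22, 2.79, 2.79, 3.14, 3.14, 3.14].

INTERFACE

Orientations are given as a unit quaternion [x, y, z, w].
In Python, from bench import r gives the robot as it stands.
- The arm moves only by the tool carry_out, never from a script. Its argument "increments" is text: rows parted by semicolons, each of 7 numbers parted by spaces: the turn, a rotation vector about the tool's x, y, z in degrees, then the shift along the tool's x, y, z in m, then the finger opening in m, from 0 to 0.087. A call has exactly 5 rows; each row is the pose to reach, as a shift and turn from the pose measured when the call began, along the tool's axes at that moment; what a row does not reach only later rows make up. A row lasts 1/8 s, in which the tool goes at most 62.5 mm and 10.7 degrees, less where a joint would pass 70% of its speed; a pose out of reach is approached as far as the arm can. A call with a gripper value outside its range is refused whole. The fingers move at their own pace and stop on an object; "squeeze" is the grip in N (left out, the last holds). Time passes only in rows, so rows that repeat a pose let the fingers close, or fill a call up. It gives the time, the measured TCP pose, the force and the opening at its end, in the units of the state.
- r.read_state(): the state, without advancing time (a new reading comes with each control period).
- r.camera(name): name is "side" or "top" or "wrist"; returns (picture, depth): 480x640x3 uint8, blue, green, red; 480x640 float32, m along the optical axis (not along the pixel's ray), 0 where there is no reading.
- r.camera_model(name): a dict with "K" (3x3 intrinsics, pixels), "k1" (the pictures are not rectified: a ray, as slopes to the right and down, at radius r is drawn at 1 + k1 r^2 times it, then the intrinsics apply), "extrinsics" (4x4, takes a point from camera to world coordinates). Camera axes: x right, y down, z forward; pixel columns grow to the right and rows downward; lengths in m; the calibration is good to about 2 mm. A picture is of the moment at which its call begins: read the wrist's pose just before it. camera_model takes no time and is no camera call; for the wrist camera it gives the pose at the moment of the call.
- r.close_job(): hands the job in, once; it reports no verdict.
The state is a dict: "time": time; "joint_positions": joint angles; "joint_vel": joint speeds; "joint_torque": joint torques, N m; "ee_pos": TCP position; "eef_rot": TCP orientation; "ft_force": force on the tool from outside, world axes, zero at the start; "torque": the same for the moment, N m; "width": finger opening in m.
Only numpy, scipy, OpenCV 4.12 (cv2) and the standard library are available. Lean on these libraries where they do the work, as an engineer would, in place of code of your own. Each camera call takes 0.05 s, during which the arm holds its last target.

TASK

At the packing bench, first turn the small labelled carton so that its plain back end sits flat against the upright face of the steel stop bar, its whole width on the bar and its label looking away from the bar, and let go of it. Then draw the hand scanner up out of its holder and lean it over about 45 degrees, straight in front of the label and with the wide side of its head level, so that its window looks slantwise down at the middle of the label from about 10 cm away. Finish while holding it raised and still there, touching nothing else with it; the carton stays against the bar, and the other things on the bench are left alone.

Things in the scene. Friction and masses are not known exactly. Their poses are not given: they have to be found in the camera images.
- stop_bar: steel angle fixed to the bench: an upright plate 160 mm long (along its y), 28 mm high and 5 mm thick, with a 45 mm wide, 4 mm thick foot flange behind it. Origin at bench level, mid-length, on the upright's front face. Its x points from that face backwards, roughly to the robot's left; the carton belongs on the -x side. The bar does not move; its yaw varies from run to run.
- carton: small cardboard carton, loose, 90 mm (its x) by 60 mm (its y) by 75 mm high, 0.18 to 0.35 kg. Origin at the centre of its underside, z up. Its -x end carries the white barcode label, whose blank upper part folds 22 mm over onto the top so that it shows from above, its +x end is the plain back end. At the start the label looks roughly towards the robot. The carton is rigid and can be gripped across its 60 mm width.
- carton_center (a point): centre of the carton, half-way up (37.5 mm above its underside), axes as the carton
- carton_label (a point): middle of the label, a white 50 mm x 40 mm patch with upright black bars on the carton's -x end, 42 mm above its underside and 45 mm from its centre, axes as the carton
- carton_back (a point): middle of the carton's plain back end (its +x end), 37.5 mm above the underside, axes as the carton
- holder: grey open-topped plastic box fixed to the bench on a thin dark steel foot 90 x 100 mm, 55 mm high, opening 44 mm (its x) by 54 mm (its y), floor 5 mm above the bench; origin at bench level in its middle, z up. The scanner stands in it.
- scanner: straight hand scanner, 155 mm long along its z, 0.12 to 0.21 kg. At the start it stands upright in the holder with its head down: black head 36 mm (x) by 46 mm (y, the wide side), 48 mm long, then a grey handle 28 mm (x) by 30 mm (y) up to the end. Origin in the middle of the window on the end of the head; z points from the window along the body to the handle's end, so the scanner looks along -z.
- scanner_window (a point): middle of the scanner's window (the scanner's origin), axes as the scanner
- scanner_grip (a point): middle of the scanner's handle, 105 mm from the window along the scanner's z and 50 mm below the handle's end, axes as the scanner: grip here, across 30 mm (y) or 28 mm (x)
- tape_roll: bystander: roll of clear tape lying flat, 90 mm across, 48 mm high; origin under its centre
- small_roll: bystander: small paper label roll lying flat, 56 mm across, 20 mm high; origin under its centre
- flat_carton: bystander: unlabelled flat carton 120 x 90 x 35 mm; origin under its centre
- marker: bystander: white marker with black cap lying along its x, 130 mm long, 18 mm high; origin under its centre
- stapler: bystander: black stapler lying along its x, 130 x 34 x 45 mm; origin under its centre
- mug: bystander: white mug 80 mm across, 90 mm high; origin under its centre
- glue_bottle: bystander: white bottle 56 mm across, 150 mm high, at the robot's left; origin under its centre
There are look-alikes about, which are no part of the job. What is shaped like the scanner but purple is not meant.

How it is judged:
On the way, in this order (a step that is already met when the one before it is completed fails the run):
1. the carton stands with its back end flat on the bar and its label looking away from it, let go (x of carton_back in the frame of stop_bar between -0.006 and 0.004 m and x of carton_label in the frame of stop_bar below -0.07 m and angle between the x axis of carton and the x axis of stop_bar, either way round below 0.09 rad and y of carton_back in the frame of stop_bar between -0.052 and 0.052 m and angle between carton's own z axis and vertical below 0.06 rad and height (world z) of carton_center below 0.042 m and contact force between carton and the fingers below 0.1 N and linear speed of carton below 0.02 m/s), for 0.2 s.
2. the scanner is drawn clear of the holder (z of scanner_window in the frame of holder above 0.07 m and contact force between scanner and the fingers above 0.5 N), for 0.1 s.
At the end, for the whole second after the job is handed in: Carton upright, let go, back within 6 mm and 5 deg of the bar, label outward. Scanner held still by the fingers only, window over 60 mm up, leaned 30-60 deg, head level within 14 deg, label middle 60-140 mm ahead and 25 mm off its line of sight at most, window within 35 mm of straight in front (x of carton_back in the frame of stop_bar between -0.006 and 0.004 m and x of carton_label in the frame of stop_bar below -0.07 m and angle between the x axis of carton and the x axis of stop_bar, either way round below 0.09 rad and y of carton_back in the frame of stop_bar between -0.052 and 0.052 m and angle between carton's own z axis and vertical below 0.06 rad and height (world z) of carton_center below 0.042 m and contact force between carton and the fingers below 0.1 N and contact force between scanner and the fingers above 1 N and contact force between scanner and carton below 0.1 N and contact force between scanner and holder below 0.1 N and contact force between scanner and stop_bar below 0.1 N and height (world z) of scanner_window above 0.06 m and angle between scanner's own z axis and vertical between 0.52 and 1.05 rad and angle between scanner's own y axis and vertical between 1.32 and 1.82 rad and x of carton_label in the frame of scanner_window between -0.025 and 0.025 m and y of carton_label in the frame of scanner_window between -0.025 and 0.025 m and z of carton_label in the frame of scanner_window between -0.14 and -0.06 m and y of scanner_window in the frame of carton between -0.035 and 0.035 m and x of scanner_window in the frame of carton_label below -0.02 m and linear speed of scanner below 0.02 m/s and angular speed of scanner below 0.2 rad/s); the arm keeps its last pose, push and grip.
It fails at once if a bystander is disturbed (moved more than 30 mm) (distance of any of tape_roll, small_roll, flat_carton, marker, stapler, mug, glue_bottle from where it was at the start of the episode above 0.03 m).
It also fails if it takes over 51 s, if anything falls off the work surface, if the arm or the gripper's body presses on something with over 40 N, if the wrist force passes 120 N, or if a joint passes its speed limit or range.

## Working session

There is one attempt and no reset: what is moved stays moved. The work goes in short steps, Python scripts to look and compute and a tool call to move; the robot and the scene stay as the last step left them, time stands still between calls to the robot, and variables do not carry over. Pictures are saved under pics/ and viewed, and the job is handed in when it is done.

Besides the shell and the picture viewer there is one more tool, called after "Request:" as name(argument=value, ...), one argument or row to a line, values as JSON. carry_out: Moves the arm, as the interface text tells. Its arguments: {"type":"object","properties":{"increments":{"type":"string"},"squeeze":{"type":"number"}},"required":["increments"]}

```bash
ls; mkdir -p pics; python3 - <<'E'
from bench import r
import cv2,numpy as np
s=r.read_state()
for k,v in s.items(): print(k,v)
print(r.pinch_z)
for n in ["top","side"]:
    p,d=r.camera(n); cv2.imwrite(f"pics/{n}0.png",p); np.save(f"{n}0.npy",d)
    print(n,r.camera_model(n))
E
```

```text
pics
time 0.0
joint_positions [-1.22357439  0.33285878 -0.06470908  1.46090356  0.02161702  1.3499026
 -0.08849825]
joint_vel [-0.00135178 -0.00084329 -0.00054512 -0.00014869 -0.00108082  0.00041228
  0.00050921]
joint_torque [-1.82952550e-05 -6.23256326e+01  2.47630145e-02 -3.89903712e+01
 -6.13359734e-02  3.99120210e-02  1.52843377e-04]
ee_pos [0.22577676 0.58239673 0.22178017]
eef_rot [ 8.25050548e-01  5.65058510e-01 -5.45148472e-04  4.19794012e-04]
ft_force [ 0.27445617 -0.75855992 -0.11223354]
torque [-0.00831724 -0.0521333  -0.04215926]
width 0.08692482605746876
0.0187
top {'K': array([[577.31732529,   0.        , 316.17282512],
       [  0.        , 577.31732529, 240.08340653],
       [  0.        ,   0.        ,   1.        ]]), 'k1': -0.1681857438718533, 'extrinsics': array([[ 0.06228434, -0.9769908 ,  0.2039844 ,  0.33873515],
       [-0.99805534, -0.06147902,  0.01028891, -0.01808521],
       [ 0.00248859, -0.20422855, -0.97892007,  1.21394831],
       [ 0.        ,  0.        ,  0.        ,  1.        ]])}
side {'K': array([[465.76393892,   0.        , 318.86208354],
       [  0.        , 465.76393892, 246.75138361],
       [  0.        ,   0.        ,   1.        ]]), 'k1': -0.031044549125185436, 'extrinsics': array([[ 0.70642811, -0.39316849,  0.58853875, -0.12544715],
       [-0.70773099, -0.40263846,  0.58051625, -0.68733771],
       [ 0.00872764, -0.82662011, -0.56269265,  0.77060999],
       [ 0.        ,  0.        ,  0.        ,  1.        ]])}
```

View pics/top0.png

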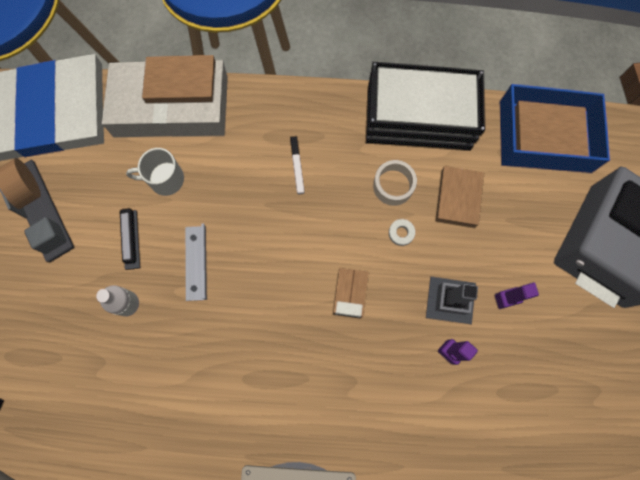

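View pics/side0.png

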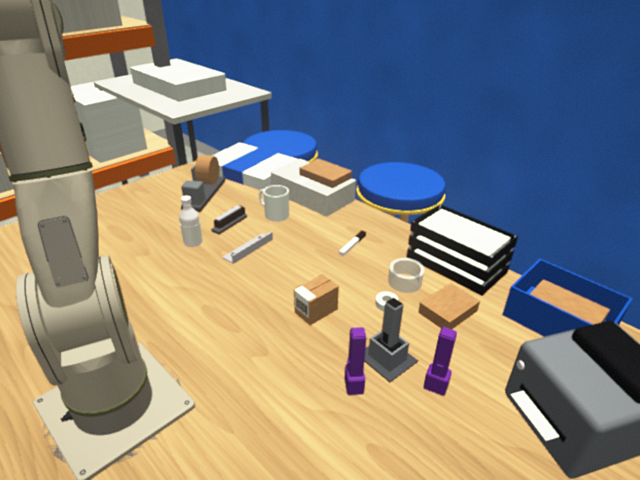

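Candidates for the scanner: the grey and black one in the holder at (462,295) in the top view, and purple ones at (517,295) and (460,352). Only the grey one matches the description. Next I'll measure and confirm it in a crop.

```bash
cat > h.py <<'E'
import numpy as np,cv2
from bench import r
def world(n,d,M=None):
    M=M or r.camera_model(n)
    h,w=d.shape; u,v=np.meshgrid(np.arange(w),np.arange(h))
    p=cv2.undistortPoints(np.stack([u,v],-1).reshape(-1,1,2).astype(np.float64),M["K"],np.array([M["k1"],0,0,0.])).reshape(h,w,2)
    P=np.dstack([p*d[...,None],d]); E=M["extrinsics"]
    W=P@E[:3,:3].T+E[:3,3]; W[d==0]=np.nan
    return W
def rect(pts):
    c,(a,b),ang=cv2.minAreaRect((pts*1000).astype(np.float32)); return np.round(c,1),round(a,1),round(b,1),round(ang,1)
E
python3 - <<'E'
from h import *
W=world("top",np.load("top0.npy")); p=cv2.imread("pics/top0.png")
def roi(x0,x1,y0,y1,z0,z1,name):
    w=W[y0:y1,x0:x1].reshape(-1,3); m=(w[:,2]>z0)&(w[:,2]<z1)
    if m.sum()>5:
        print(name,m.sum(),rect(w[m,:2]),"z",np.round(np.nanpercentile(w[m,2],[5,50,95]),4))
print("table z",np.nanmedian(W[380:420,300:400,2]))
roi(325,380,260,325,.068,.09,"carton top")
roi(175,215,215,310,.02,.04,"bar upright")
roi(175,215,215,310,.002,.04,"bar all")
roi(420,485,270,330,.135,.18,"handle top")
roi(420,485,270,330,.045,.062,"holder rim")
roi(420,485,270,330,.002,.012,"foot")
for nm,a in dict(bot=(85,145,280,320),stap=(115,145,205,275),smallroll=(385,420,215,250),tape=(370,420,155,205),mark=(285,310,130,200),mug=(125,190,140,200),flat=(430,490,160,230),pur1=(490,545,275,315),pur2=(430,480,335,370)).items(): roi(*a,.01,.25,nm)
c=np.hstack([cv2.resize(p[210:330,160:280],(400,400)),cv2.resize(p[255:345,410:500],(400,400),interpolation=2)])
cv2.imwrite("pics/c1.png",c)
E
```

```text
table z -5.517740598548482e-05
carton top 1342 (array([476.8, -82. ]), 60.3, 89.7, 85.5) z [0.0712 0.0749 0.0785]
bar upright 213 (array([527.1, 229.7]), 157.8, 7.1, 7.1) z [0.0223 0.0271 0.0312]
bar all 1598 (array([528.3, 252.1]), 206.6, 85.8, 5.9) z [0.0022 0.0047 0.028 ]
handle top 280 (array([ 479.2, -297.4]), 30.0, 28.7, 87.8) z [0.1404 0.1596 0.1636]
holder rim 395 (array([ 479.2, -297.4]), 66.5, 55.3, 84.6) z [0.0466 0.0532 0.058 ]
foot 1039 (array([ 481.4, -301.9]), 127.8, 140.4, 1.9) z [0.0022 0.004  0.0077]
bot 950 (array([426.5, 386. ]), 51.5, 56.0, 74.6) z [0.0246 0.0992 0.1506]
stap 961 (array([566.4, 395.2]), 128.8, 33.8, 10.8) z [0.0114 0.0383 0.0462]
smallroll 447 (array([ 617.1, -186. ]), 54.4, 56.3, 19.5) z [0.0137 0.019  0.0227]
tape 885 (array([ 723. , -165.1]), 89.2, 90.6, 74.2) z [0.0148 0.0444 0.0503]
mark 430 (array([755.3,  47.3]), 132.8, 17.5, 11.0) z [0.0115 0.0157 0.0195]
mug 1338 (array([702.4, 344.8]), 81.0, 103.9, 40.5) z [0.0161 0.0583 0.0903]
flat 2370 (array([ 703.6, -309.6]), 92.2, 122.4, 83.4) z [0.0225 0.0342 0.0381]
pur1 681 (array([ 487. , -414.2]), 35.4, 43.4, 18.8) z [0.0216 0.1044 0.1577]
pur2 686 (array([ 369.4, -296.7]), 46.2, 35.5, 46.0) z [0.0219 0.1081 0.1577]
```

View pics/c1.png

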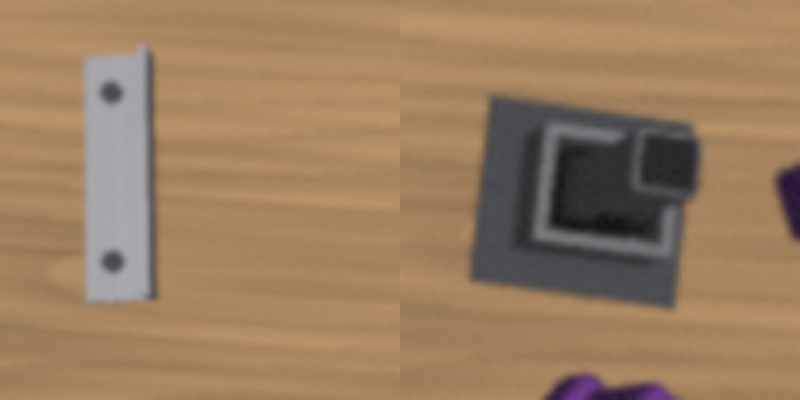

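The crop shows the bar with its upright on the right side and flange to the left. It also shows the grey handle, right-hand crop (665,165), standing in the grey holder, so the scanner is confirmed. Next come exact directions.

```bash
python3 - <<'E'
from h import *
W=world("top",np.load("top0.npy")); p=cv2.imread("pics/top0.png")
Ws=world("side",np.load("side0.npy"))
def roi(x0,x1,y0,y1,z0,z1,name,lim=None):
    w=W[y0:y1,x0:x1].reshape(-1,3); m=(w[:,2]>z0)&(w[:,2]<z1); q=w[m]
    if lim: q=q[(abs(q[:,0]-lim[0])<lim[2])&(abs(q[:,1]-lim[1])<lim[2])]
    R=cv2.minAreaRect((q[:,:2]*1000).astype(np.float32)); b=cv2.boxPoints(R)
    e=b[1]-b[0]; f=b[2]-b[1]
    for s in (e,f): print(name,"side",round(float(np.hypot(*s)),1),"dir deg",round(float(np.degrees(np.arctan2(s[1],s[0])))%180,1))
    print("  c",np.round(R[0],1), "n",len(q), "med",np.round(q.mean(0),4))
    return q
roi(325,380,260,325,.066,.09,"carton")
q=roi(175,215,215,310,.015,.034,"bar up")
l=cv2.fitLine((q[:,:2]*1000).astype(np.float32),cv2.DIST_HUBER,0,.01,.01).ravel(); print("fit",l,np.degrees(np.arctan2(l[1],l[0])))
q=roi(175,215,215,310,.0025,.0065,"flange",(.527,.25,.09))
roi(420,485,270,330,.045,.062,"rim")
roi(420,485,270,330,.145,.17,"handle")
# side cam crosschecks
def sroi(c,rad,z0,z1,name):
    q=Ws.reshape(-1,3); m=(abs(q[:,0]-c[0])<rad)&(abs(q[:,1]-c[1])<rad)&(q[:,2]>z0)&(q[:,2]<z1); q=q[m]
    R=cv2.minAreaRect((q[:,:2]*1000).astype(np.float32)); b=cv2.boxPoints(R)
    e=b[1]-b[0]; f=b[2]-b[1]
    for s in (e,f): print("S",name,"side",round(float(np.hypot(*s)),1),"dir deg",round(float(np.degrees(np.arctan2(s[1],s[0])))%180,1))
    print("  c",np.round(R[0],1),len(q))
sroi((.477,-.082),.08,.066,.085,"carton"); sroi((.527,.229),.1,.015,.034,"bar up")
sroi((.479,-.297),.06,.045,.062,"rim"); sroi((.479,-.297),.06,.148,.17,"handle");sroi((.479,-.297),.06,.08,.14,"handle body")
from scipy.spatial.transform import Rotation as R
print(R.from_quat(r.read_state()["eef_rot"]).as_matrix().round(3))
E
```

```text
carton side 89.7 dir deg 175.5
carton side 60.3 dir deg 85.5
  c [476.8 -82. ] n 1347 med [ 0.4761 -0.0817  0.0748]
bar up side 7.1 dir deg 97.1
bar up side 157.8 dir deg 7.1
  c [527.1 229.7] n 247 med [0.5315 0.2296 0.0256]
fit [9.9187177e-01 1.2724128e-01 5.2914075e+02 2.2917160e+02] 7.310205
flange side 84.9 dir deg 96.3
flange side 184.0 dir deg 6.3
  c [528.5 252.2] n 868 med [0.521  0.2513 0.0042]
rim side 55.3 dir deg 174.6
rim side 66.5 dir deg 84.6
  c [ 479.2 -297.4] n 395 med [ 0.4737 -0.2878  0.053 ]
handle side 28.5 dir deg 176.0
handle side 30.2 dir deg 86.0
  c [ 479.4 -297.3] n 256 med [ 0.4783 -0.296   0.1589]
S carton side 92.4 dir deg 175.8
S carton side 65.0 dir deg 85.8
  c [476.4 -83.2] 748
S bar up side 13.6 dir deg 95.0
S bar up side 164.5 dir deg 5.0
  c [528.5 226.2] 219
S rim side 58.3 dir deg 175.6
S rim side 67.7 dir deg 85.6
  c [ 480.4 -300.7] 473
S handle side 29.4 dir deg 171.0
S handle side 29.8 dir deg 81.0
  c [ 479.4 -302.1] 212
S handle body side 37.6 dir deg 126.4
S handle body side 22.0 dir deg 36.4
  c [ 472.2 -306.4] 407
[[ 0.361  0.932 -0.   ]
 [ 0.932 -0.361 -0.001]
 [-0.001  0.    -1.   ]]
```

```bash
cat > g.py <<'E'
import sys
from h import *
from scipy.spatial.transform import Rotation as R
def goal(yaw,tilt=0):
    # tool x at yaw, z down; then lean about tool x by tilt deg
    a=np.radians(yaw); x=np.array([np.cos(a),np.sin(a),0]); z=np.array([0,0,-1.]); y=np.cross(z,x)
    return R.from_matrix(np.c_[x,y,z])*R.from_euler('x',tilt,degrees=True)
def inc(pos,G):
    s=r.read_state(); T=R.from_quat(s["eef_rot"])
    rv=np.degrees((T.inv()*G).as_rotvec()); d=T.inv().apply(np.array(pos)-s["ee_pos"])
    m=T.as_matrix()
    print("t",round(s["time"],2),"pos",s["ee_pos"].round(4) if hasattr(s["ee_pos"],'round') else s["ee_pos"],"yaw",round(np.degrees(np.arctan2(m[1,0],m[0,0])),1),"zax",m[:,2].round(3),"w",round(s["width"],4),"F",np.round(s["ft_force"],1),"j",np.round(s["joint_positions"],2))
    print("rot",rv.round(1),"shift",d.round(4))
if __name__=="__main__":
    a=[float(v) for v in sys.argv[1:]]
    inc(a[:3],goal(a[3],a[4] if len(a)>4 else 0))
E
python3 g.py .477 -.082 .15 -94.5
```

```text
t 0.1 pos [0.2258 0.5824 0.2218] yaw 68.8 zax [-0.    -0.001 -1.   ] w 0.0868 F [-0.1  0.5  0.3] j [-1.22  0.33 -0.06  1.46  0.02  1.35 -0.09]
rot [1.000e-01 0.000e+00 1.633e+02] shift [-0.5287  0.4744  0.0725]
```

Request:
carry_out(
  increments="0 0 163 -0.529 0.474 0.072 0.087; 0 0 163 -0.529 0.474 0.072 0.087; 0 0 163 -0.529 0.474 0.072 0.087; 0 0 163 -0.529 0.474 0.072 0.087; 0 0 163 -0.529 0.474 0.072 0.087",
  squeeze=25,
)

```text
time: 0.72
ee_pos: [0.3359, 0.2898, 0.1907]
eef_rot: [0.992, 0.128, 0.0, 0.0]
ft_force: [1.6, 0.0, 0.4]
width: 0.0871
```

```bash
python3 g.py .477 -.082 .15 -94.5
```

```text
t 0.72 pos [0.3359 0.2898 0.1907] yaw 14.7 zax [ 0. -0. -1.] w 0.0871 F [1.6 0.  0.4] j [-0.99 -0.06  0.17  1.97  0.01  1.23 -0.57]
rot [  0.   -0.  109.2] shift [0.0419 0.3954 0.0408]
```

Request:
carry_out(
  increments="0 0 109 0.042 0.395 0.041 0.087; 0 0 109 0.042 0.395 0.041 0.087; 0 0 109 0.042 0.395 0.041 0.087; 0 0 109 0.042 0.395 0.041 0.087; 0 0 109 0.042 0.395 0.041 0.087",
)

```text
time: 1.35
ee_pos: [0.4459, -0.0007, 0.1589]
eef_rot: [0.943, -0.333, 0.0, -0.0]
ft_force: [0.8, 0.8, 0.3]
width: 0.0872
```

```bash
python3 g.py .477 -.082 .15 -94.5
```

```text
t 1.35 pos [ 0.4459 -0.0007  0.1589] yaw -39.0 zax [ 0.001  0.    -1.   ] w 0.0872 F [0.8 0.8 0.3] j [-0.63 -0.04  0.52  2.02  0.02  1.16 -0.8 ]
rot [-0.  -0.  55.5] shift [0.0753 0.0436 0.0089]
```

Request:
carry_out(
  increments="0 0 55.5 0.075 0.0435 0.009 0.087; 0 0 55.5 0.075 0.0435 0.009 0.087; 0 0 55.5 0.075 0.0435 0.009 0.087; 0 0 55.5 0.075 0.0435 0.009 0.087; 0 0 55.5 0.075 0.0435 0.009 0.087",
)

```text
time: 1.98
ee_pos: [0.4766, -0.0818, 0.1496]
eef_rot: [-0.69, 0.724, -0.0, 0.0]
ft_force: [-0.1, 0.0, -0.3]
width: 0.0867
```

```bash
python3 - <<'E'
from h import *
p,d=r.camera("wrist"); cv2.imwrite("pics/w1.png",p); W=world("wrist",d)
q=W.reshape(-1,3); m=(q[:,2]>.066)&(q[:,2]<.085)&(abs(q[:,0]-.477)<.07)&(abs(q[:,1]+.082)<.07); print(m.sum(), rect(q[m,:2]) if m.sum()>10 else '')
E
python3 g.py .477 -.082 .025 -94.5
```

```text
9600 (array([477.3, -80.7]), 60.2, 90.5, 85.1)
t 2.02 pos [ 0.4766 -0.0818  0.1496] yaw -93.3 zax [ 0.  0. -1.] w 0.0869 F [ 0.1 -0.7  0.4] j [-0.55  0.07  0.66  1.95 -0.05  1.14 -1.5 ]
rot [-0.   0.   1.2] shift [ 0.0002 -0.0003  0.1246]
```

View pics/w1.png

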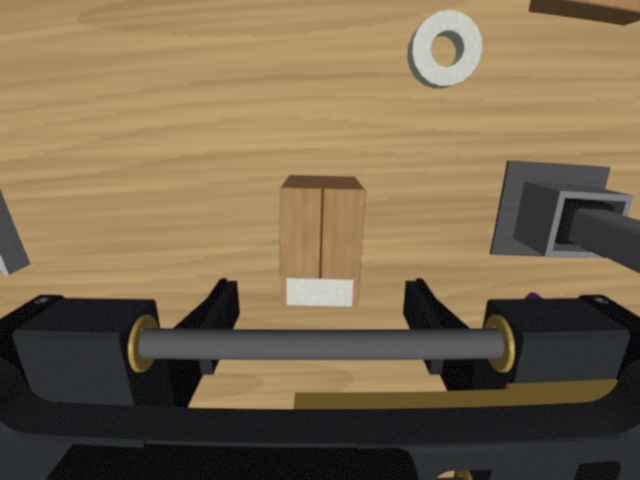

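The wrist view shows the carton between the open fingers, with its label flap at (320,292) facing the robot and top centre about (322,243). I'll descend and grip.

Request:
carry_out(
  increments="0 0 1.5 0 0 0.06 0.087; 0 0 1.5 0 0 0.11 0.087; 0 0 1.5 0 0 0.125 0.087; 0 0 1.5 0 0 0.125 0.045; 0 0 1.5 0 0 0.125 0.045",
)

```text
time: 2.65
ee_pos: [0.478, -0.0819, 0.0264]
eef_rot: [-0.677, 0.736, -0.001, 0.001]
ft_force: [0.6, 0.8, -0.4]
width: 0.0742
```

Request:
carry_out(
  increments="0 0 0 0 0 0 0.045; 0 0 0 0 0 0 0.045; 0 0 0 0 0 -0.008 0.045; 0 0 0 0 0 -0.015 0.045; 0 0 0 0 0 -0.015 0.045",
)

```text
time: 3.28
ee_pos: [0.4783, -0.0819, 0.0419]
eef_rot: [-0.677, 0.736, -0.001, 0.002]
ft_force: [0.4, 0.1, -3.8]
width: 0.0596
```

```bash
python3 - <<'E'
from h import *
p,d=r.camera("wrist"); cv2.imwrite("pics/w2.png",p)
E
python3 g.py .54 .13 .04 7
```

```text
t 3.33 pos [ 0.4781 -0.0818  0.0416] yaw -94.7 zax [ 0.003  0.001 -1.   ] w 0.0601 F [-0.3  1.2 -3.6] j [-0.51  0.25  0.65  2.05 -0.19  0.9  -1.41]
rot [-2.000e-01 -1.000e-01 -1.017e+02] shift [-0.2162 -0.0443  0.0019]
```

View pics/w2.png

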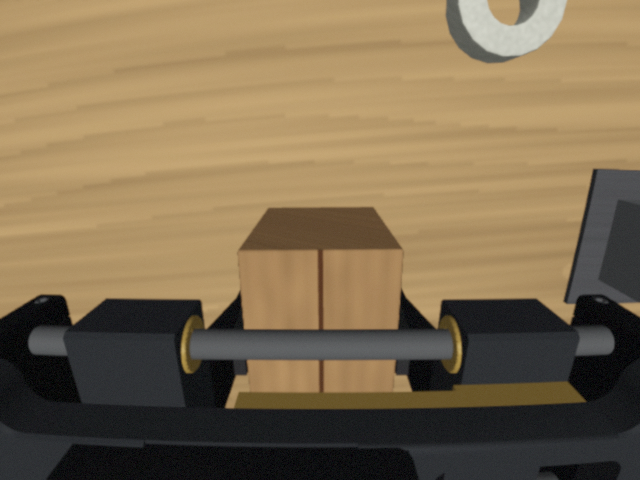

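Request:
carry_out(
  increments="0 0 -101.7 -0.216 -0.044 0 0.045; 0 0 -101.7 -0.216 -0.044 0 0.045; 0 0 -101.7 -0.216 -0.044 0 0.045; 0 0 -101.7 -0.216 -0.044 0 0.045; 0 0 -101.7 -0.216 -0.044 0 0.045",
)

```text
time: 3.95
ee_pos: [0.5396, 0.1336, 0.0413]
eef_rot: [0.939, -0.345, 0.001, -0.001]
ft_force: [-0.1, -0.9, -3.4]
width: 0.0598
```

```bash
python3 g.py .54 .13 .04 7
```

```text
t 3.95 pos [0.5396 0.1336 0.0413] yaw -40.4 zax [ 0.003  0.001 -1.   ] w 0.0598 F [-0.1 -0.9 -3.4] j [-0.63  0.37  0.37  1.86 -0.16  0.94 -0.9 ]
rot [ -0.1  -0.1 -47.4] shift [0.0026 0.0025 0.0013]
```

Request:
carry_out(
  increments="0 0 -47.4 0.002 0.002 0 0.045; 0 0 -47.4 0.002 0.002 0 0.045; 0 0 -47.4 0.002 0.002 0 0.045; 0 0 -47.4 0.002 0.002 0 0.045; 0 0 -47.4 0.002 0.002 0 0.045",
)

```text
time: 4.58
ee_pos: [0.5394, 0.1306, 0.0407]
eef_rot: [0.998, 0.064, 0.001, -0.0]
ft_force: [0.6, -0.4, -2.3]
width: 0.0602
```

```bash
python3 - <<'E'
from h import *
p,d=r.camera("top"); cv2.imwrite("pics/t2.png",p); np.save("t2.npy",d)
p,d=r.camera("wrist"); cv2.imwrite("pics/w3.png",p); W=world("wrist",d).reshape(-1,3)
for nm,z0,z1,c,R in [("bar up",.015,.033,(.527,.23),.1),("flange",.002,.007,(.527,.25),.1),("carton",.08,.1,(.54,.13),.07)]:
    m=(W[:,2]>z0)&(W[:,2]<z1)&(abs(W[:,0]-c[0])<R)&(abs(W[:,1]-c[1])<R)
    q=W[m]; print(nm,m.sum())
    if m.sum()>20:
        print(rect(q[:,:2])); l=cv2.fitLine((q[:,:2]*1000).astype(np.float32),cv2.DIST_HUBER,0,.01,.01).ravel(); print(l)
E
python3 g.py .54 .13 .04 7
```

```text
bar up 5084
(array([532.2, 202.4]), 161.1, 60.9, 6.3)
[9.9431437e-01 1.0648429e-01 5.2895337e+02 2.2888774e+02]
flange 21337
(array([522.6, 228.5]), 193.1, 95.1, 9.6)
[9.94502187e-01 1.04715824e-01 5.26516235e+02 2.53611526e+02]
carton 19772
(array([538.8, 142.4]), 88.6, 64.4, 7.4)
[  0.810485   -0.5857594 535.4242    151.69197  ]
t 4.67 pos [0.5395 0.1306 0.0408] yaw 7.1 zax [ 0.002  0.001 -1.   ] w 0.0597 F [ 0.6  0.1 -3. ] j [-0.51  0.36  0.22  1.85 -0.09  0.94 -0.12]
rot [-0.  -0.1  0.1] shift [0.0004 0.0007 0.0008]
```

View pics/w3.png

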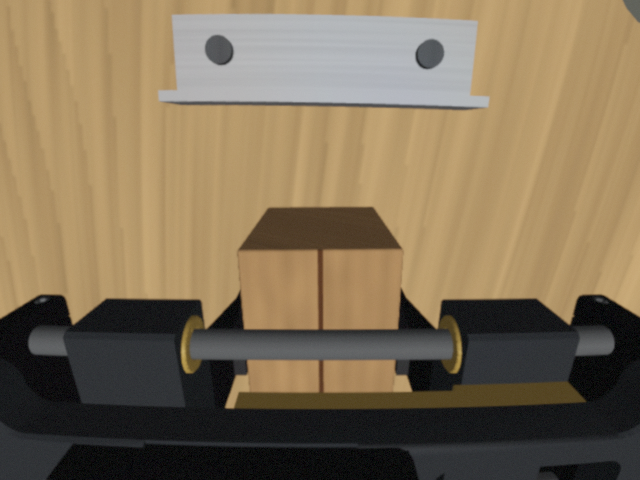

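View pics/t2.png

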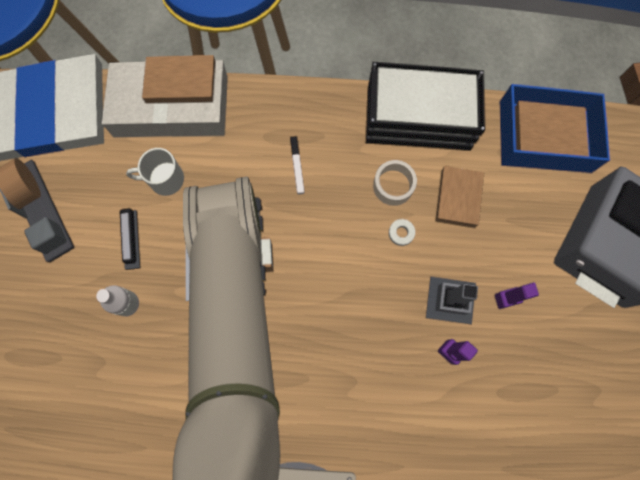

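```bash
python3 g.py .5335 .175 .028 6.1
```

```text
t 4.67 pos [0.5395 0.1306 0.0408] yaw 7.1 zax [ 0.002  0.001 -1.   ] w 0.0597 F [ 0.6  0.1 -3. ] j [-0.51  0.36  0.22  1.85 -0.09  0.94 -0.12]
rot [-0.  -0.1  1. ] shift [-0.0005 -0.0448  0.0128]
```

Request:
carry_out(
  increments="0 -0.1 1 0 -0.02 0.0128 0.045; 0 -0.1 1 0 -0.04 0.0128 0.045; 0 -0.1 1 -0.0005 -0.0448 0.0128 0.045; 0 -0.1 1 -0.0005 -0.0448 0.0128 0.045; 0 -0.1 1 -0.0005 -0.0448 0.0128 0.045",
)

```text
time: 5.3
ee_pos: [0.5336, 0.1742, 0.0281]
eef_rot: [0.999, 0.053, -0.0, -0.0]
ft_force: [0.4, -0.3, -3.6]
width: 0.0598
```

Request:
carry_out(
  increments="0 0 0 0 -0.002 0 0.045; 0 0 0 0 -0.004 0 0.045; 0 0 0 0 -0.006 0 0.045; 0 0 0 0 -0.007 0 0.045; 0 0 0 0 -0.007 0 0.045",
)

```text
time: 5.92
ee_pos: [0.5328, 0.1813, 0.028]
eef_rot: [0.999, 0.053, -0.0, -0.0]
ft_force: [-0.2, -1.0, -3.2]
width: 0.0597
```

```bash
python3 g.py .533 .182 .025 6.1
```

```text
t 5.92 pos [0.5328 0.1813 0.028 ] yaw 6.0 zax [-0.  0. -1.] w 0.0597 F [-0.2 -1.  -3.2] j [-0.58  0.39  0.2   1.84 -0.09  0.92 -0.23]
rot [-0.   0.  -0.1] shift [ 0.0003 -0.0007  0.003 ]
```

Request:
carry_out(
  increments="0 0 0 0 -0.001 0 0.045; 0 0 0 0 -0.002 0 0.045; 0 0 0 0 -0.003 0 0.045; 0 0 0 0 -0.003 0 0.045; 0 0 0 0 -0.003 0 0.045",
)

```text
time: 6.55
ee_pos: [0.5325, 0.1842, 0.028]
eef_rot: [0.999, 0.053, -0.0, -0.0]
ft_force: [-0.3, 0.1, -3.4]
width: 0.0599
```

```bash
python3 - <<'E'
from h import *
p,d=r.camera("wrist"); cv2.imwrite("pics/w4.png",p[:330])
E
python3 g.py .533 .182 .025 6.1
```

```text
t 6.6 pos [0.5325 0.1842 0.028 ] yaw 6.0 zax [-0.  0. -1.] w 0.0601 F [ 0.3 -0.2 -3. ] j [-0.58  0.39  0.2   1.84 -0.09  0.92 -0.23]
rot [-0.   0.  -0.1] shift [0.0002 0.0022 0.003 ]
```

View pics/w4.png

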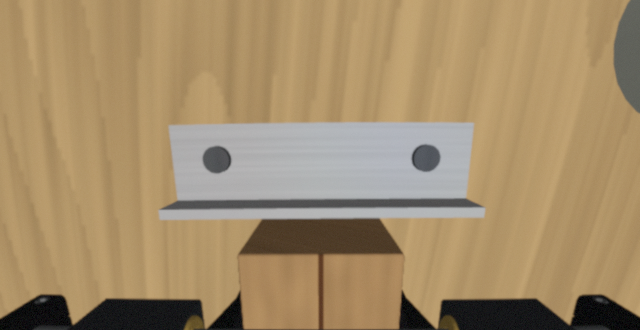

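The back edge at (318,219) is about to meet the bar at rows 207 to 217 and the two are parallel. I'll push on.

Request:
carry_out(
  increments="0 0 0 0 -0.001 0.001 0.045; 0 0 0 0 -0.002 0.0015 0.045; 0 0 0 0 -0.003 0.002 0.045; 0 0 0 0 -0.004 0.002 0.045; 0 0 0 0 -0.004 0.002 0.045",
)

```text
time: 7.22
ee_pos: [0.5325, 0.1854, 0.027]
eef_rot: [0.999, 0.052, -0.0, 0.001]
ft_force: [-5.2, -12.2, 13.0]
width: 0.0597
```

Request:
carry_out(
  increments="0 0 0 0 -0.0005 0 0.045; 0 0 0 0 -0.0005 0 0.045; 0 0 0 0 -0.0005 0 0.087; 0 0 0 0 -0.0005 0 0.087; 0 0 0 0 -0.0005 0 0.087",
)

```text
time: 7.85
ee_pos: [0.5325, 0.1864, 0.0271]
eef_rot: [0.999, 0.052, -0.0, 0.001]
ft_force: [0.3, -0.1, 0.6]
width: 0.0819
```

```bash
python3 g.py .533 .182 .025 6.1
```

```text
t 7.85 pos [0.5325 0.1864 0.0271] yaw 6.0 zax [-0.    -0.002 -1.   ] w 0.0819 F [ 0.3 -0.1  0.6] j [-0.59  0.39  0.2   1.83 -0.09  0.92 -0.24]
rot [ 0.1  0.  -0.1] shift [0.     0.0044 0.0021]
```

Request:
carry_out(
  increments="0 0 0 0 0 -0.02 0.087; 0 0 0 0 0 -0.08 0.087; 0 0 0 0 0 -0.14 0.087; 0 0 0 0 0 -0.19 0.087; 0 0 0 0 0 -0.22 0.087",
)

```text
time: 8.48
ee_pos: [0.5331, 0.1872, 0.2502]
eef_rot: [0.999, 0.052, 0.002, 0.0]
ft_force: [0.8, 0.5, -0.8]
width: 0.0867
```

```bash
python3 g.py .479 -.297 .25 -94.5
```

```text
t 8.47 pos [0.5331 0.1872 0.2502] yaw 6.0 zax [ 0.003 -0.    -1.   ] w 0.0867 F [ 0.8  0.5 -0.8] j [-0.62  0.18  0.23  1.6  -0.04  1.37 -0.28]
rot [-1.000e-01 -2.000e-01  1.005e+02] shift [-1.042e-01  4.760e-01  2.000e-04]
```

Request:
carry_out(
  increments="0 -0.2 100.5 -0.104 0.476 0 0.087; 0 -0.2 100.5 -0.104 0.476 0 0.087; 0 -0.2 100.5 -0.104 0.476 0 0.087; 0 -0.2 100.5 -0.104 0.476 0 0.087; 0 -0.2 100.5 -0.104 0.476 0 0.087",
)

```text
time: 9.1
ee_pos: [0.4979, -0.1255, 0.2494]
eef_rot: [0.913, -0.407, 0.0, -0.0]
ft_force: [0.4, -0.2, 0.2]
width: 0.0868
```

```bash
python3 g.py .479 -.297 .25 -94.5
```

```text
t 9.1 pos [ 0.4979 -0.1255  0.2494] yaw -48.1 zax [ 0.001  0.001 -1.   ] w 0.0868 F [ 0.4 -0.2  0.2] j [-0.33  0.06  0.52  1.74 -0.03  1.35 -0.65]
rot [-0.   0.  46.4] shift [ 0.115   0.1286 -0.0007]
```

Request:
carry_out(
  increments="0 0 46.4 0.115 0.1286 0 0.087; 0 0 46.4 0.115 0.1286 0 0.087; 0 0 46.4 0.115 0.1286 0 0.087; 0 0 46.4 0.115 0.1286 0 0.087; 0 0 46.4 0.115 0.1286 0 0.087",
)

```text
time: 9.72
ee_pos: [0.4789, -0.2976, 0.2491]
eef_rot: [-0.677, 0.736, 0.0, 0.0]
ft_force: [0.0, -0.2, 0.9]
width: 0.0872
```

```bash
cat > chk.py <<'E'
from h import *
def fit(W,nm,z0,z1,c,R):
    W=W.reshape(-1,3)
    m=(W[:,2]>z0)&(W[:,2]<z1)&(abs(W[:,0]-c[0])<R)&(abs(W[:,1]-c[1])<R)
    q=W[m]; b=cv2.minAreaRect((q[:,:2]*1000).astype(np.float32)); k=cv2.boxPoints(b)
    print(nm,m.sum(),"c",np.round(b[0],1),[(round(float(np.hypot(*s)),1),round(float(np.degrees(np.arctan2(s[1],s[0])))%180,1)) for s in (k[1]-k[0],k[2]-k[1])],"z",q[:,2].mean().round(4))
    return q
E
python3 - <<'E'
from chk import *
p,d=r.camera("wrist"); cv2.imwrite("pics/w5.png",p); W=world("wrist",d)
fit(W,"handle top",.15,.17,(.479,-.3),.04); fit(W,"rim",.047,.062,(.479,-.3),.05)
p,d=r.camera("top"); cv2.imwrite("pics/t3.png",p); W=world("top",d)
fit(W,"carton",.068,.085,(.533,.185),.07)
q=fit(W,"bar",.02,.033,(.527,.235),.1)
E
python3 g.py .479 -.297 .25 -94.5
```

```text
handle top 1336 c [ 480.7 -297.4] [(27.4, 175.4), (29.8, 85.4)] z 0.1597
rim 1382 c [ 480.4 -297.2] [(54.0, 175.2), (64.2, 85.2)] z 0.0532
carton 1281 c [532.9 181.5] [(90.8, 96.1), (59.2, 6.1)] z 0.0748
bar 175 c [533.9 184. ] [(96.8, 97.8), (158.7, 7.8)] z 0.0267
t 9.82 pos [ 0.4791 -0.297   0.2492] yaw -94.5 zax [ 0.001  0.001 -1.   ] w 0.0873 F [ 0.5  0.1 -0.1] j [-0.16  0.21  0.74  1.62 -0.14  1.37 -1.05]
rot [-0.  0. -0.] shift [ 0.0001  0.0001 -0.0008]
```

View pics/w5.png

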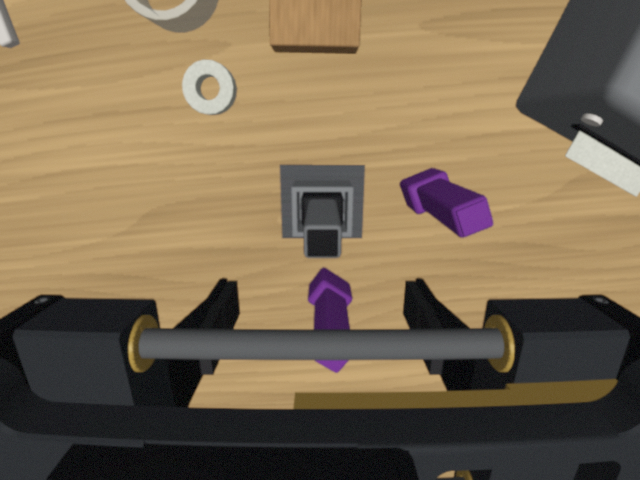

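View pics/t3.png

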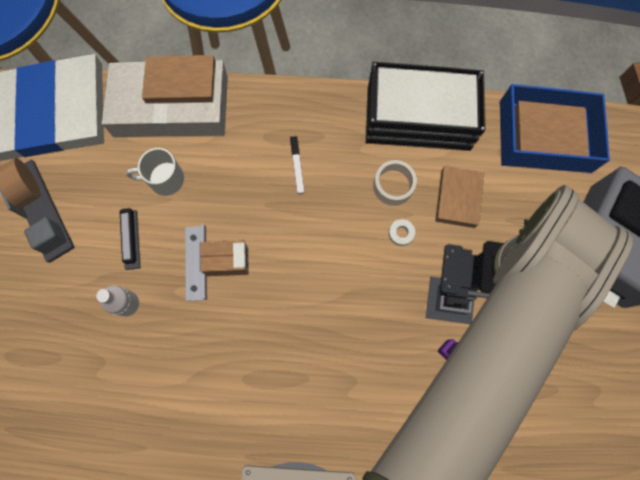

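Wrist view: the grey handle (322,243) stands centred over the holder (322,205), and the purple ones are off to the side at (330,320) and (448,203). Top view: the carton (222,257) sits against the bar with its white flap away from it. I'll check the gap.

```bash
python3 - <<'E'
from chk import *
p=cv2.imread("pics/t3.png"); cv2.imwrite("pics/c3.png",cv2.resize(p[215:310,170:265],(760,600),interpolation=cv2.INTER_CUBIC))
E
```

```text
(no output)
```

View pics/c3.png

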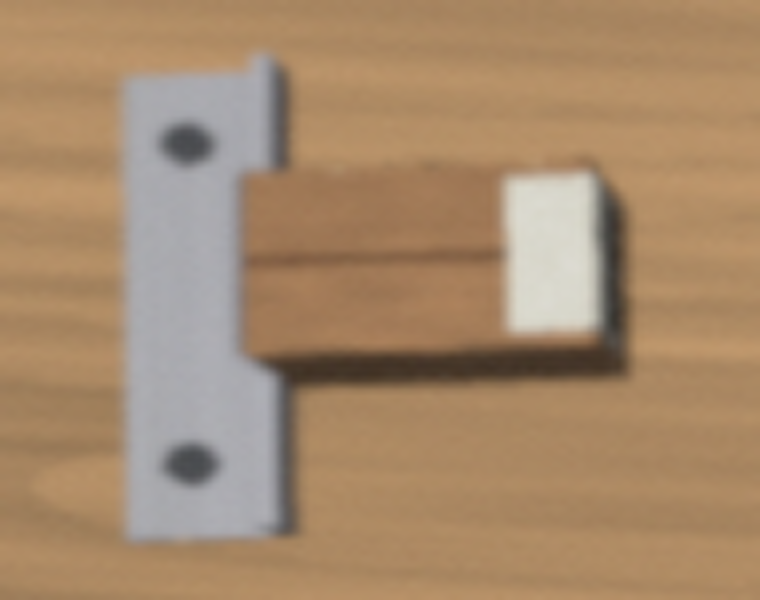

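The carton is flush and square on the bar. Now the scanner.

```bash
python3 g.py .4802 -.2973 .096 -94.6
```

```text
t 9.82 pos [ 0.4791 -0.297   0.2492] yaw -94.5 zax [ 0.001  0.001 -1.   ] w 0.0873 F [ 0.5  0.1 -0.1] j [-0.16  0.21  0.74  1.62 -0.14  1.37 -1.05]
rot [-0.   0.   0.1] shift [ 0.0004 -0.001   0.1532]
```

Request:
carry_out(
  increments="0 0 0 0 -0.001 0.05 0.087; 0 0 0 0 -0.001 0.1 0.087; 0 0 0 0 -0.001 0.14 0.087; 0 0 0 0 -0.001 0.153 0.087; 0 0 0 0 -0.001 0.153 0.087",
  squeeze=50,
)

```text
time: 10.45
ee_pos: [0.4803, -0.297, 0.0965]
eef_rot: [-0.679, 0.734, 0.0, 0.0]
ft_force: [-0.2, -0.2, 0.9]
width: 0.0871
```

Request:
carry_out(
  increments="0 0 0 0 0 0 0.015; 0 0 0 0 0 0 0.015; 0 0 0 0 0 0 0.015; 0 0 0 0 0 0 0.015; 0 0 0 0 0 0 0.015",
)

```text
time: 11.08
ee_pos: [0.4804, -0.2969, 0.0966]
eef_rot: [-0.679, 0.734, 0.0, 0.0]
ft_force: [0.1, 1.3, 0.2]
width: 0.0451
```

```bash
python3 g.py .4802 -.2973 .096 -94.6
```

```text
t 11.07 pos [ 0.4804 -0.2969  0.0966] yaw -94.5 zax [ 0.     0.001 -1.   ] w 0.0451 F [0.1 1.3 0.2] j [-0.1   0.36  0.69  1.8  -0.26  1.07 -0.96]
rot [-0.   0.   0.1] shift [0.0004 0.0001 0.0006]
```

Request:
carry_out(
  increments="0 0 0 0 0 0 0.015; 0 0 0 0 0 0 0.015; 0 0 0 0 0 0 0.015; 0 0 0 0 0 0 0.015; 0 0 0 0 0 -0.005 0.015",
)

```text
time: 11.7
ee_pos: [0.4801, -0.2968, 0.1014]
eef_rot: [-0.679, 0.734, 0.001, 0.0]
ft_force: [-0.3, -0.2, -1.4]
width: 0.0297
```

Request:
carry_out(
  increments="0 0 0 0 0 -0.02 0.015; 0 0 0 0 0 -0.05 0.015; 0 0 0 0 0 -0.09 0.015; 0 0 0 0 0 -0.13 0.015; 0 0 0 0 0 -0.16 0.015",
)

```text
time: 12.32
ee_pos: [0.4802, -0.2972, 0.2636]
eef_rot: [-0.679, 0.734, -0.0, 0.001]
ft_force: [-0.2, -0.1, -1.3]
width: 0.0297
```

```bash
python3 - <<'E'
from h import *
p,d=r.camera("side"); cv2.imwrite("pics/s4.png",p)
E
python3 g.py .5 -.1 .25 7
```

```text
t 12.38 pos [ 0.4813 -0.298   0.2672] yaw -94.5 zax [ 0.005 -0.001 -1.   ] w 0.03 F [0.1 0.8 1.5] j [-0.16  0.2   0.74  1.59 -0.14  1.4  -1.05]
rot [  -0.2   -0.3 -101.5] shift [-0.1988 -0.003   0.0171]
```

View pics/s4.png

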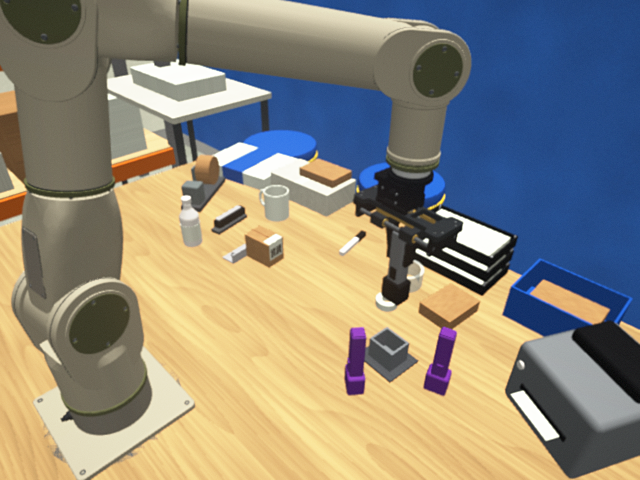

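The grey scanner (397,270) is held clear of the holder (388,350). I'll swing it round first, then lean it.

```bash
python3 g.py .5517 -.05 .267 6.1
```

```text
t 12.38 pos [ 0.4813 -0.298   0.2672] yaw -94.5 zax [ 0.005 -0.001 -1.   ] w 0.03 F [0.1 0.8 1.5] j [-0.16  0.2   0.74  1.59 -0.14  1.4  -1.05]
rot [  -0.2   -0.3 -100.6] shift [-0.2527 -0.0507  0.0003]
```

Request:
carry_out(
  increments="0 0 -100.6 -0.253 -0.051 0 0.015; 0 0 -100.6 -0.253 -0.051 0 0.015; 0 0 -100.6 -0.253 -0.051 0 0.015; 0 0 -100.6 -0.253 -0.051 0 0.015; 0 0 -100.6 -0.253 -0.051 0 0.015",
)

```text
time: 13.0
ee_pos: [0.5528, -0.0439, 0.267]
eef_rot: [0.94, -0.342, 0.001, -0.0]
ft_force: [-1.0, -0.6, -1.2]
width: 0.0299
```

```bash
python3 g.py .5517 -.05 .267 6.1; python3 g.py .5517 -.05 .267 6.1 20
```

```text
t 13.0 pos [ 0.5528 -0.0439  0.267 ] yaw -39.9 zax [ 0.002 -0.    -1.   ] w 0.0299 F [-1.  -0.6 -1.2] j [-0.43  0.15  0.48  1.61 -0.07  1.4  -0.64]
rot [ -0.   -0.1 -46. ] shift [0.0031 0.0054 0.    ]
t 13.0 pos [ 0.5528 -0.0439  0.267 ] yaw -39.9 zax [ 0.002 -0.    -1.   ] w 0.0299 F [-1.  -0.6 -1.2] j [-0.43  0.15  0.48  1.61 -0.07  1.4  -0.64]
rot [ 18.9  -8.1 -45.5] shift [0.0031 0.0054 0.    ]
```

Request:
carry_out(
  increments="0 0 -46 0.003 0.005 0 0.015; 0 0 -46 0.003 0.005 0 0.015; 0 0 -46 0.003 0.005 0 0.015; 0 0 -46 0.003 0.005 0 0.015; 0 0 -46 0.003 0.005 0 0.015",
)

```text
time: 13.62
ee_pos: [0.5518, -0.0499, 0.2671]
eef_rot: [0.999, 0.055, 0.001, 0.0]
ft_force: [0.0, 0.1, -1.4]
width: 0.0296
```

```bash
python3 g.py .5517 -.05 .267 6.1 45
```

```text
t 13.62 pos [ 0.5518 -0.0499  0.2671] yaw 6.3 zax [ 0.002 -0.    -1.   ] w 0.0296 F [ 0.   0.1 -1.4] j [-0.37  0.15  0.42  1.61 -0.06  1.4   0.17]
rot [45.  -0.   0.2] shift [-0.0001  0.0001  0.0001]
```

Request:
carry_out(
  increments="10 0 0 0 0 0 0.015; 20 0 0 0 0 0 0.015; 30 0 0 0 0 0 0.015; 40 0 0 0 0 0 0.015; 45 0 0 0 0 0 0.015",
)

```text
time: 14.25
ee_pos: [0.5516, -0.0519, 0.2662]
eef_rot: [0.922, 0.049, -0.02, -0.384]
ft_force: [-0.4, 0.5, -1.5]
width: 0.0295
```

```bash
python3 - <<'E'
from h import *
p,d=r.camera("side"); cv2.imwrite("pics/s5.png",p)
E
python3 g.py .5517 .0041 .1775 6.1 45
```

```text
t 14.3 pos [ 0.551  -0.0524  0.2648] yaw 6.0 zax [-0.076  0.707 -0.703] w 0.0298 F [-2.1 -0.2 -3.6] j [ 0.07  0.45  0.47  1.49 -0.82  1.77  0.7 ]
rot [-0.4  0.  -0.2] shift [0.0068 0.0226 0.1012]
```

View pics/s5.png

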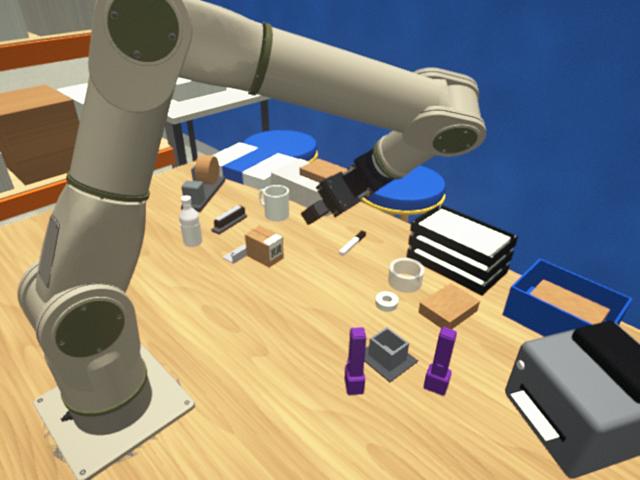

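The scanner (320,212) is leaned 45° and looks toward the carton (265,246). I'll approach in two steps.

Request:
carry_out(
  increments="0 0 0 0.001 0.004 0.02 0.015; 0 0 0 0.003 0.009 0.04 0.015; 0 0 0 0.004 0.013 0.06 0.015; 0 0 0 0.005 0.017 0.075 0.015; 0 0 0 0.005 0.017 0.075 0.015",
)

```text
time: 14.92
ee_pos: [0.551, -0.0093, 0.1991]
eef_rot: [0.921, 0.048, -0.022, -0.385]
ft_force: [-0.5, -0.3, -1.1]
width: 0.0297
```

```bash
python3 g.py .5517 .0041 .1775 6.1 45
```

```text
t 14.93 pos [ 0.551  -0.0093  0.1991] yaw 6.1 zax [-0.078  0.708 -0.702] w 0.0297 F [-0.5 -0.3 -1.1] j [ 0.02  0.47  0.43  1.61 -0.84  1.63  0.74]
rot [-0.4  0.1 -0.2] shift [0.0022 0.0061 0.0246]
```

Request:
carry_out(
  increments="-0.4 0 0 0.001 0.003 0.01 0.015; -0.4 0 0 0.002 0.006 0.02 0.015; -0.4 0 0 0.002 0.006 0.0246 0.015; -0.4 0 0 0.002 0.006 0.0246 0.015; -0.4 0 0 0.002 0.006 0.0246 0.015",
)

```text
time: 15.55
ee_pos: [0.5517, 0.0038, 0.1778]
eef_rot: [0.923, 0.048, -0.022, -0.382]
ft_force: [1.2, -0.1, -1.9]
width: 0.0299
```

```bash
python3 g.py .5517 .0041 .1775 6.1 45; python3 - <<'E'
from chk import *
s=r.read_state(); from scipy.spatial.transform import Rotation as R
p,d=r.camera("side"); cv2.imwrite("pics/s6.png",cv2.resize(p[150:300,180:380],(800,600),interpolation=cv2.INTER_CUBIC)); W=world("side",d)
p,d=r.camera("wrist"); cv2.imwrite("pics/w6.png",p); 
Ww=world("wrist",d)
T=R.from_quat(s["eef_rot"]); tcp=np.array(s["ee_pos"])
for nm,w in (("side",W),("wrist",Ww)):
    q=w.reshape(-1,3); q=q[~np.isnan(q[:,0])]; l=T.inv().apply(q-tcp)
    m=(abs(l[:,0])<.035)&(abs(l[:,1])<.035)&(l[:,2]>.005)&(l[:,2]<.12); k=l[m]; print(nm,m.sum())
    if m.sum()>20: print(np.percentile(k,[2,50,98],axis=0).round(4))
p,d=r.camera("top"); cv2.imwrite("pics/t6.png",p); W=world("top",d); fit(W,"carton",.068,.082,(.533,.185),.07)
E
```

```text
t 15.55 pos [0.5517 0.0038 0.1778] yaw 6.1 zax [-0.077  0.703 -0.707] w 0.0299 F [ 1.2 -0.1 -1.9] j [-0.    0.48  0.42  1.64 -0.84  1.58  0.75]
rot [ 0.   0.1 -0.2] shift [0.0001 0.     0.0004]
side 297
[[-0.024  -0.0157  0.0157]
 [-0.0194  0.0017  0.0459]
 [-0.0019  0.0185  0.086 ]]
wrist 3282
[[-0.0213 -0.0172  0.0068]
 [ 0.0001 -0.0133  0.0447]
 [ 0.0218  0.0062  0.0834]]
carton 1278 c [533.1 181.4] [(90.4, 95.8), (59.6, 5.8)] z 0.0747
```

View pics/s6.png

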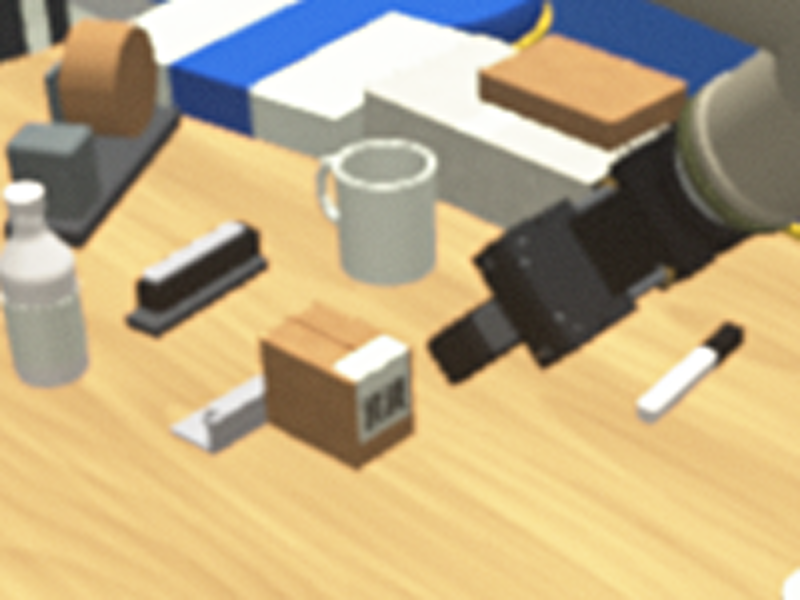

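View pics/w6.png

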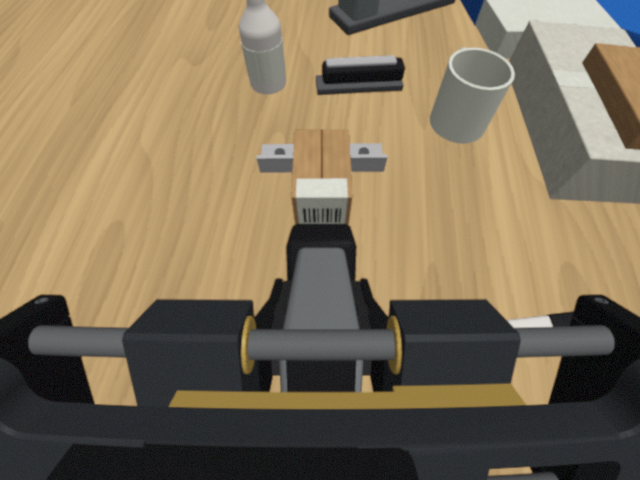

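View pics/t6.png

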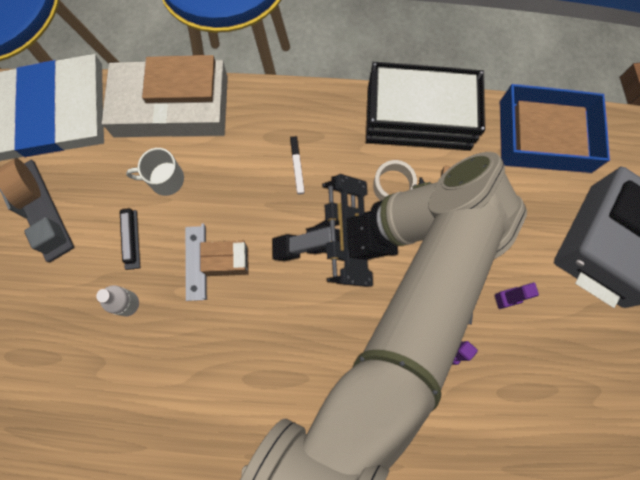

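Request:
carry_out(
  increments="0 0 0 0 0 0 0.015; 0 0 0 0 0 0 0.015; 0 0 0 0 0 0 0.015; 0 0 0 0 0 0 0.015; 0 0 0 0 0 0 0.015",
)

```text
time: 16.32
ee_pos: [0.5516, 0.0039, 0.1778]
eef_rot: [0.923, 0.048, -0.022, -0.382]
ft_force: [-0.4, -0.6, -1.5]
width: 0.0295
```

```bash
python3 g.py .5517 .0041 .1775 6.1 45; python3 - <<'E'
from chk import *
from scipy.spatial.transform import Rotation as R
s=r.read_state(); T=R.from_quat(s["eef_rot"]); tcp=np.array(s["ee_pos"])
p,d=r.camera("wrist"); q=world("wrist",d).reshape(-1,3); q=q[~np.isnan(q[:,0])]; l=T.inv().apply(q-tcp)
for z0 in np.arange(-.02,.1,.01):
    k=l[(abs(l[:,0])<.012)&(abs(l[:,1])<.03)&(l[:,2]>z0)&(l[:,2]<z0+.01)]
    if len(k)>10: print(round(z0,3),len(k),np.median(k[:,1]).round(4))
k=l[(abs(l[:,1]+.017)<.004)&(l[:,2]>.055)&(l[:,2]<.09)]; print("head x",np.percentile(k[:,0],[1,99]).round(4),"tip z",np.percentile(k[:,2],99).round(4))
w=tcp+T.apply([0,0,.0916]); L=np.array([.5373,.1388,.042]); print("window",w.round(3),"label in window",T.inv().apply(L-w).round(4),"speed",np.abs(s["joint_vel"]).max())
E
```

```text
t 16.32 pos [0.5516 0.0039 0.1778] yaw 6.1 zax [-0.077  0.703 -0.707] w 0.0295 F [-0.4 -0.6 -1.5] j [-0.    0.48  0.42  1.64 -0.84  1.58  0.75]
rot [ 0.   0.1 -0.2] shift [0.0001 0.     0.0004]
-0.02 467 -0.0137
-0.01 385 -0.0136
0.0 315 -0.0132
0.01 276 -0.0131
0.02 245 -0.0131
0.03 213 -0.013
0.04 407 -0.0149
0.05 164 -0.017
0.06 145 -0.017
0.07 125 -0.0169
0.08 77 -0.0168
head x [-0.021   0.0215] tip z 0.0865
window [0.545 0.068 0.113] label in window [ 0.0005 -0.      0.1004] speed 0.0009783299897729325
```

The scanner axis agrees with the tool axis to about 0.5°, the label is 100 mm ahead and on the line of sight, and the arm is still. I'm handing in.

```bash
python3 -c "
from bench import r
print(r.close_job())"
```

```text
the job is handed in; nothing more can be done
None
```

I turned the carton, put its back end flat on the stop bar and let go. I then drew the grey scanner out of its holder and held it leaned over in front of the label. The job was handed in at about 16.4 s, and no verdict was reported.

**Carton:**
- **Contact:** I pressed it onto the bar until I felt about 12 N, then opened the fingers.
- **Position:** The last top view shows it against the bar, with the white flap away from it. Its axis is at 95.8°, and the bar normal is 96.1° by the wrist camera.
- **Disagreement:** The first top-view fits put the bar normal at about 97°. The top camera also puts the carton's centre 3–4 mm further from the bar than the felt contact did. The camera calibration is good to about 2 mm, so I trusted the contact and a centre between the two for aiming.

**Scanner:**
- **Pose:** It is leaned 45° with the wide side of its head level. The window is about 0.113 m up.
- **Aim:** The computed label middle is 100 mm ahead and within 1 mm of the line of sight.
- **Grip:** The scanner lies within about 0.5° of the gripper's axis. It was still and the views showed it touching nothing but the fingers.

**Bystanders:** They looked unmoved in the last pictures; I did not measure their positions again.

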